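Probe-test the joint of a plastic panel

TASK

Take the orange-handled spring probe from its blue stand and check the joint on the white panel: press the brass tip lightly onto the red dot, then slide it slowly (under 6 cm a second) along the open groove between the two grey strips, round the bend, to the green dot, with the tip on the groove floor all the way and never pressing hard. Then put the probe gently back upright in its stand, hand guard resting on the stand's top, and leave the other fittings alone.

Things in the scene. Friction and masses are not known exactly. Their poses are not given: they have to be found in the camera images.
- probe: Spring probe, 156 mm long, tip down in the stand. Square orange handle 26 x 26 mm, 80 mm tall, on a round black hand guard 54 mm across, 6 mm thick; below it a steel shaft 16 mm across, 40 mm long, then a thin brass plunger. Origin: centre of the guard's underside; z up along the handle (handle from z = 6 to 86 mm), x and y square to its faces. 0.27 kg.
- plunger (a joint): How far the brass plunger is pushed into the probe: 0 = fully out, 0.015 m = fully in. The spring pushes with about 1 N at 0 and 6 N at 0.015.
- probe_tip (a point): Lowest point of the probe's brass ball tip (8 mm ball); 70 mm under the probe's origin when the plunger is out.
- stand: Fixed blue sheet-steel stand, 100 x 100 mm, top face 90 mm high, with a 36 mm round hole in its middle through which the probe hangs by its hand guard. Origin: centre of its underside, under the hole; z up.
- panel: Fixed white sheet 160 (x) x 240 (y) x 12 mm with two parallel grey strips on it, 30 mm wide, 9 mm high. The gap between them is the groove (the joint): 16 mm wide, 9 mm deep, white floor 12 mm above the table, open at both ends; two straight legs of 75 mm with a 40 degree bend between. Origin: centre of the sheet's underside; z up.
- seam_a (a point): Mid-width of the groove, on its floor, at its open end on the panel's +y side.
- seam_a_half (a point): On the groove floor, mid-width, halfway between end a and the bend.
- seam_bend (a point): On the groove floor, mid-width, at the bend.
- seam_b_half (a point): On the groove floor, mid-width, halfway between the bend and end b.
- seam_b (a point): Mid-width of the groove, on its floor, at its open end on the panel's -y side.
- start_dot: Flat red dot, 22 mm across, stuck on the white sheet 20 mm beyond one open end of the groove (a or b: it varies), in line with that leg. Origin: its centre, at the sheet's surface.
- finish_dot: Flat green dot, 22 mm across, likewise beyond the groove's other end.
- tee: Bystander: loose white pipe tee, about 100 x 90 mm, 58 mm tall. Origin on the table under its middle.
- coupling: Bystander: loose black pipe coupling standing on end, 76 mm across, 70 mm tall. Origin: centre of its underside.
- parts_bin: Bystander: blue open bin of white fittings, 120 x 170 mm, 75 mm tall. Origin: centre of its underside.

How it is judged:
By the outcome, as a careful person would: the job done as asked, in the order asked, and still so for the second after the job is handed in, with the robot touching nothing.
It also fails if it takes over 69 s, if anything falls off the work surface, if the arm or the gripper's body presses on something with over 40 N, if the wrist force passes 120 N, or if a joint passes its speed limit or range.

ROBOT

A 6-joint arm with a two-finger parallel gripper is mounted at the origin on the work surface. World frame = base frame: x ahead of the robot, y to its left, z up, the work surface at z = 0. Lengths are in m, angles in rad, forces in N, time in s.
With the tool pointing down it reaches from about 0.275 to 0.75 m from the base axis. Payload 10.2 kg.
Tool frame: the origin (TCP) lies on the centre line of the jaws, within the pads' length; the fingertips stand 25 mm ahead of it and the grasp point (between the pads) lies 6 mm ahead of it (robot.finger_overhang is the distance from the TCP to the fingertips, in m); z points along the fingers, y is the line along which they close (so a half turn about z gives the same grasp; the last joint's range is limited). The gripper opens to 88 mm and grips with 3 to 60 N. Pads are 18 mm wide; open, the fingers measure 123 mm over their backs; the gripper's body (75 mm by 187 mm) begins 45 mm behind the grasp point.
Start: joints at [-1.368, 0.313, 1.498, -0, 1.331, -0.223], TCP at [0.217, -0.478, 0.264] pointing down, gripper open.
Joint ranges: [-2.94, 2.94], [-0.97, 2.17], [0.19, 2.56], [-1.23, 4.37], [0.02, 3.11], [-2.88, 2.88]. Speed limits (rad/s): [2.39, 2.39, 3.01, 3.14, 3.14, 3.14].

INTERFACE

Orientations are given as a rotation vector (axis times angle).
In Python, from station import status, optics, robot gives the robot as it stands.
- The arm moves only by the tool arm_command, never from a script. Its argument "moves" is a list of rows, each a list of 2 entries, a list of its own where there are three numbers: the shift along the tool's x, y, z in units of 0.25 m (1.0 is 0.25 m), then the turn about the tool's z in units of 45 degrees (1.0 is 45 degrees). A call has 1 to 12 rows; each row is the pose to reach, as a shift and turn from the pose commanded when the call began, along the tool's axes at that moment; what a row does not reach only later rows make up. A row lasts 1/10 s, in which the tool goes at most 50 mm and 8.59 degrees, less where a joint would pass 70% of its speed; a pose out of reach is approached as far as the arm can. A call with a number of a shift or a turn outside -1 to 1 is refused whole. A call with a gripper value outside its range is refused whole. "gripper" is the opening, from 0 (shut) to 1 (fully open), set as the call begins (left out, the last holds). The fingers move at their own pace and stop on an object; "newtons" is the grip in N (left out, the last holds). Time passes only in rows, so rows that repeat a pose let the fingers close. It gives the time, the measured TCP pose, the force, the opening and the grip force at its end, in the units of the state.
- status.observe(): the state, without advancing time (a new reading comes with each control period).
- optics.camera(name): name is "side" or "top" or "wrist"; returns (picture, depth): 400x640x3 uint8, red, green, blue; 400x640 float32, m along the optical axis (not along the pixel's ray), 0 where there is no reading.
- optics.camera_info(name): a dict with "K" (3x3 intrinsics, pixels), "camera_from_world" (4x4, takes a point from world to camera coordinates). Camera axes: x right, y up, looking along -z (the intrinsics and any distortion apply to the point x, -y, -z); pixel columns grow to the right and rows downward; lengths in m; the calibration is good to about 2 mm. A picture is of the moment at which its call begins: read the wrist's pose just before it. camera_info takes no time and is no camera call; for the wrist camera it gives the pose at the moment of the call.
- robot.job_done(): hands the job in; it is judged then, once.
The state is a dict: "t": time; "joint_pos": joint angles; "joint_velocities": joint speeds; "joint_torque": joint torques, N m; "position": TCP position; "ee_rot": TCP orientation; "contact_force": force on the tool from outside, world axes, zero at the start; "ft_torque": the same for the moment, N m; "opening": finger opening in m; "gripper_force": force on a finger pad.
Only numpy, scipy, OpenCV 4.12 (cv2) and the standard library are available. Lean on these libraries where they do the work, as an engineer would, in place of code of your own. Each camera call takes 0.05 s, during which the arm holds its last target. There are 200 camera calls.

## Working session

There is one attempt and no reset: what is moved stays moved. The work goes in short steps, Python scripts to look and compute and a tool call to move; the robot and the scene stay as the last step left them, time stands still between calls to the robot, and variables do not carry over. Pictures are saved under pics/ and viewed, at most 13 in all, crops included, and the job is handed in when it is done.

Besides the shell and the picture viewer there is one more tool, called after "Request:" as name([rows], argument=value, ...), one row to a line, values as JSON. arm_command: Moves the arm, as the interface text tells. Shifts and turns lie within -1 to 1; 1 stands for 0.25 m of shift or 45 degrees of turn. Its arguments: {"type":"object","properties":{"moves":{"type":"array"},"gripper":{"type":"number"},"newtons":{"type":"number"}},"required":["moves"]}

```bash
mkdir -p pics; ls; python3 - <<'E'
from station import status, optics, robot
import cv2,numpy as np
s=status.observe()
for k in('t','position','ee_rot','contact_force','opening'):print(k,s[k])
for n in('top','side'):
    p,d=optics.camera(n);cv2.imwrite(f'pics/{n}0.png',p[:,:,::-1]);np.savez(f'{n}0.npz',p=p,d=d)
    i=optics.camera_info(n);print(n,i)
E
```

```text
pics
t 0.0
position [ 0.21680701 -0.47790817  0.26318746]
ee_rot [-3.06943973e+00 -6.63553121e-01 -1.62474411e-06]
contact_force [ 0.32103792  0.39581356 -0.28710392]
opening 0.08794573790036844
top {'K': array([[445.02883453,   0.        , 317.13051691],
       [  0.        , 445.02883453, 199.18615646],
       [  0.        ,   0.        ,   1.        ]]), 'camera_from_world': array([[ 0.02878302, -0.99954277, -0.00926182, -0.0057255 ],
       [ 0.99770785,  0.02816004,  0.06153094, -0.58412823],
       [-0.06124199, -0.01101163,  0.9980622 , -1.24159447],
       [ 0.        ,  0.        ,  0.        ,  1.        ]])}
side {'K': array([[462.00290015,   0.        , 314.60937883],
       [  0.        , 462.00290015, 201.85388471],
       [  0.        ,   0.        ,   1.        ]]), 'camera_from_world': array([[ 0.79281928, -0.60945258, -0.00226492, -0.47987638],
       [ 0.46655732,  0.60453151,  0.64565155, -0.32786529],
       [-0.39212479, -0.51294172,  0.7636288 , -1.36445854],
       [ 0.        ,  0.        ,  0.        ,  1.        ]])}
```

View pics/top0.png

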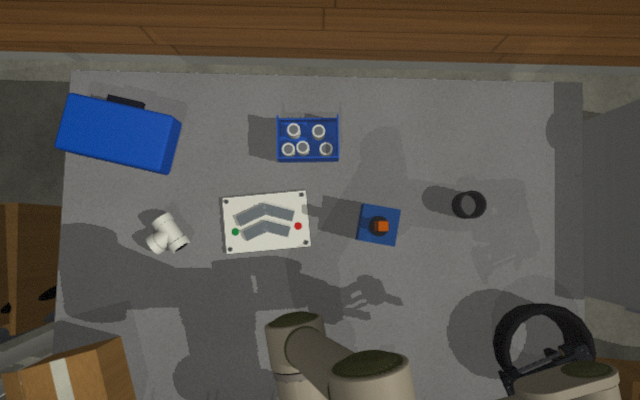

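View pics/side0.png

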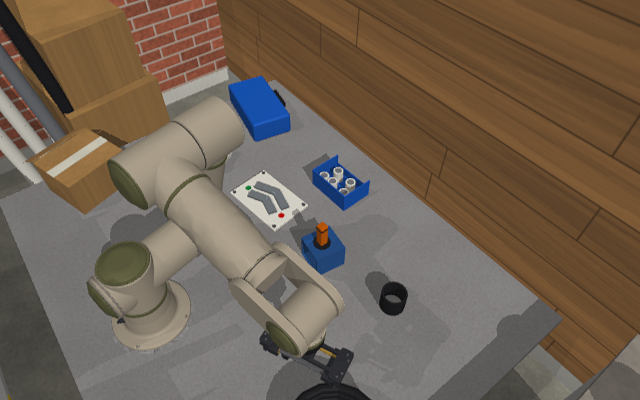

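The top view shows the red dot at (298,226), the green dot at (235,231) and the groove between them. The orange probe is at (381,226) and the coupling at (469,204). The side view shows all of these unobstructed. Next I'll measure them from both views.

```bash
cat > h.py <<'E'
import cv2,numpy as np
from scipy.spatial.transform import Rotation as R
def ray(info,uv):
    K=info['K'];T=info['camera_from_world'];uv=np.atleast_2d(uv).astype(float)
    d=np.c_[(uv[:,0]-K[0,2])/K[0,0],-(uv[:,1]-K[1,2])/K[1,1],-np.ones(len(uv))]
    return -T[:3,:3].T@T[:3,3], d@T[:3,:3]
def onz(info,uv,z):
    o,d=ray(info,uv);return o+d*((z-o[2])/d[:,2])[:,None]
def proj(info,P):
    P=np.atleast_2d(P);T=info['camera_from_world'];c=P@T[:3,:3].T+T[:3,3];K=info['K']
    return np.c_[K[0,0]*c[:,0]/-c[:,2]+K[0,2],K[1,1]*c[:,1]/c[:,2]+K[1,2]]
def mask(p,name):
    h=cv2.cvtColor(p,cv2.COLOR_RGB2HSV)
    lo,hi={'red':((0,170,60),(4,255,255)),'orange':((6,150,60),(18,255,255)),'green':((45,120,50),(85,255,255)),'blue':((100,120,40),(125,255,255))}[name]
    m=cv2.inRange(h,lo,hi)
    if name=='red': m|=cv2.inRange(h,(172,170,60),(180,255,255))
    return m
def blobs(m,amin=15):
    n,l,s,c=cv2.connectedComponentsWithStats(m)
    return sorted([(s[i,4],c[i],s[i,:4]) for i in range(1,n) if s[i,4]>=amin],key=lambda a:-a[0]),l
E
python3 - <<'E'
from h import *
from station import optics
for n in('top','side'):
    z=np.load(n+'0.npz');p,d=z['p'],z['d'];i=optics.camera_info(n)
    for c,h in(('red',.012),('green',.012),('orange',.176),('blue',.09)):
        for a,cc,b in blobs(mask(p,c))[0][:4]:
            print(n,c,a,cc.round(1),b,onz(i,cc,h).round(4)[0],'depth',d[int(cc[1]),int(cc[0])])
    m=mask(p,'blue')
E
```

```text
top red 32 [297.5 225.5] [295 223   6   6] [0.5082 0.0645 0.012 ] depth 1.2637025
top green 33 [234.6 231.2] [232 228   6   7] [0.4868 0.2422 0.012 ] depth 1.2590281
top orange 21209 [331.3  22.4] [  0   0 640  66] [ 1.0245 -0.0137  0.176 ] depth 1.640627
top orange 1454 [102.7 372.5] [ 68 337  66  63] [0.1384 0.5174 0.176 ] depth 1.1192714
top orange 581 [ 37.4 382.8] [ 20 363  37  37] [0.1088 0.675  0.176 ] depth 1.1163485
top orange 465 [ 11.5 246.5] [  4 204  14  90] [0.4358 0.7618 0.176 ] depth 1.6986362
top blue 6913 [117.9 133. ] [ 54  93 127  82] [0.7436 0.5538 0.09  ] depth 1.2074851
top blue 1782 [308.2 138. ] [276 115  63  47] [0.744  0.0388 0.09  ] depth 1.2888831
top blue 1100 [377.7 223.8] [356 204  44  42] [ 0.5188 -0.1526  0.09  ] depth 1.1136382
side red 15 [281. 215.] [279 214   5   3] [0.508  0.0628 0.012 ] depth 1.5891584
side orange 226 [321.8 233.5] [316 222  12  24] [ 0.4948 -0.1787  0.176 ] depth 1.3577707
side orange 144 [185.8   6.9] [170   0  33  16] [0.8058 1.2643 0.176 ] depth 2.8455215
side orange 131 [164.7  63.3] [149  55  31  18] [0.5181 0.8928 0.176 ] depth 3.0005448
side orange 127 [173.5  23.7] [157  15  32  19] [0.6892 1.1584 0.176 ] depth 2.8916934
side blue 2576 [259.3 107.9] [228  76  62  65] [0.7197 0.5096 0.09  ] depth 1.835127
side blue 1281 [338.8 184.6] [312 155  58  56] [ 0.7074 -0.0026  0.09  ] depth 1.6873429
side blue 1175 [323.2 252.2] [302 226  43  48] [ 0.4948 -0.1867  0.09  ] depth 1.3956333
```

```bash
cat >> h.py <<'E'
def units(s,target,yaw=None):
    """shift units + turn units; yaw = world angle of the tool's y line, deg (mod 180)"""
    M=R.from_rotvec(s['ee_rot']).as_matrix();u=M.T@(np.array(target)-s['position'])/.25
    a=np.degrees(np.arctan2(M[1,1],M[0,1]));t=0
    if yaw is not None: t=-((yaw-a+90)%180-90)/45
    return u.round(3),round(t,3),'yaw now',round(a,2)
E
python3 - <<'E'
from h import *
from station import optics,status
s=status.observe()
z=np.load('top0.npz');p=z['p'];i=optics.camera_info('top')
m=mask(p,'orange');m[:,:366]=0;m[:,396:]=0;m[:210]=0;m[245:]=0
for a,c,b in blobs(m)[0]:
    r=cv2.minAreaRect(np.argwhere(m)[:,::-1].astype(np.float32));print(a,c,b,r,onz(i,c,.176))
    e=onz(i,cv2.boxPoints(r),.176);print(np.degrees(np.arctan2(*(e[1]-e[0])[[1,0]])))
m=mask(p,'blue');m[:,:350]=0
r=cv2.minAreaRect(np.argwhere(m)[:,::-1].astype(np.float32));e=onz(i,cv2.boxPoints(r),.09);print('stand',e.mean(0),e,np.degrees(np.arctan2(*(e[1]-e[0])[[1,0]])))
print(units(s,[.43,.1,.36]),units(s,[.43,-.15,.36]))
print(R.from_rotvec(s['ee_rot']).as_matrix().round(3),optics.camera_info('wrist'))
E
```

```text
129 [381.35658915 225.78294574] [375 221  13  11] ((381.0, 226.0), (10.0, 12.0), 90.0) [[ 0.51323722 -0.15078321  0.176     ]]
-88.35723968878027
stand [ 0.51776738 -0.15259146  0.09      ] [[ 0.4761416  -0.09451766  0.09      ]
 [ 0.57344489 -0.10842518  0.09      ]
 [ 0.55927703 -0.21090409  0.09      ]
 [ 0.462206   -0.19651891  0.09      ]] -8.134171389968245
(array([ 1.732, -1.754, -0.385]), 0, 'yaw now', np.float64(-65.6)) (array([ 1.319, -0.843, -0.386]), 0, 'yaw now', np.float64(-65.6))
[[ 0.911  0.413 -0.   ]
 [ 0.413 -0.911  0.001]
 [ 0.    -0.001 -1.   ]] {'K': array([[348.25958195,   0.        , 326.08705554],
       [  0.        , 348.25958195, 198.5691801 ],
       [  0.        ,   0.        ,   1.        ]]), 'camera_from_world': array([[ 4.11601038e-01, -9.11363912e-01, -6.36149338e-04,
        -5.23467496e-01],
       [ 8.68450883e-01,  3.92431622e-01, -3.02969448e-01,
         4.12865343e-02],
       [ 2.76365066e-01,  1.24150075e-01,  9.53000057e-01,
        -3.89928590e-01],
       [ 0.00000000e+00,  0.00000000e+00,  0.00000000e+00,
         1.00000000e+00]])}
```

Request:
arm_command([
  [[0.8,-0.78,-0.03],0],
  [[0.8,-0.78,-0.03],0],
  [[0.8,-0.78,-0.03],0],
  [[0.8,-0.78,-0.03],0],
  [[0.8,-0.78,-0.03],0],
  [[0.8,-0.78,-0.03],0],
  [[0.8,-0.78,-0.03],0],
])

```text
t: 0.8
position: [0.3191, -0.2153, 0.2714]
ee_rot: [-3.069, -0.67, -0.001]
contact_force: [0.3, -0.1, -0.7]
opening: 0.0883
gripper_force: 0.0
```

Request:
arm_command([
  [[0.8,-0.78,-0.03],0.72],
  [[0.8,-0.78,-0.03],0.72],
  [[0.8,-0.78,-0.03],0.72],
  [[0.8,-0.78,-0.03],0.72],
  [[0.8,-0.78,-0.03],0.72],
  [[0.8,-0.78,-0.03],0.72],
  [[0.8,-0.78,-0.03],0.72],
  [[0.8,-0.78,-0.03],0.72],
  [[0.8,-0.78,-0.03],0.72],
])

```text
t: 1.7
position: [0.4201, 0.0417, 0.2784]
ee_rot: [3.134, -0.218, -0.001]
contact_force: [-0.0, -0.4, -0.0]
opening: 0.0885
gripper_force: 0.0
```

```bash
python3 - <<'E'
from h import *
from station import optics,status
import pickle
s=status.observe();i=optics.camera_info('wrist');p,d=optics.camera('wrist')
print(s['t'],s['position'],s['joint_velocities'].max(),units(s,s['position']))
pickle.dump((s,i,p,d),open('w1.pkl','wb'));cv2.imwrite('pics/w1.png',p[:,:,::-1])
for c,h in(('red',.012),('green',.012),('orange',.176)):
    for a,cc,b in blobs(mask(p,c))[0][:2]: print(c,a,cc.round(1),b,onz(i,cc,h).round(4)[0])
E
```

```text
1.7 [0.42011117 0.04165792 0.27837004] 0.007621891530068118 (array([0., 0., 0.]), 0, 'yaw now', np.float64(-97.98))
red 256 [293.1  81.2] [285  72  17  19] [0.5081 0.0647 0.012 ]
green 234 [136.2 125.5] [128 117  18  18] [0.487 0.242 0.012]
orange 1984 [569.1  27.4] [541   0  58  51] [ 0.5101 -0.1131  0.176 ]
orange 1161 [623.6  18.7] [607   0  33  40] [ 0.5104 -0.1439  0.176 ]
```

View pics/w1.png

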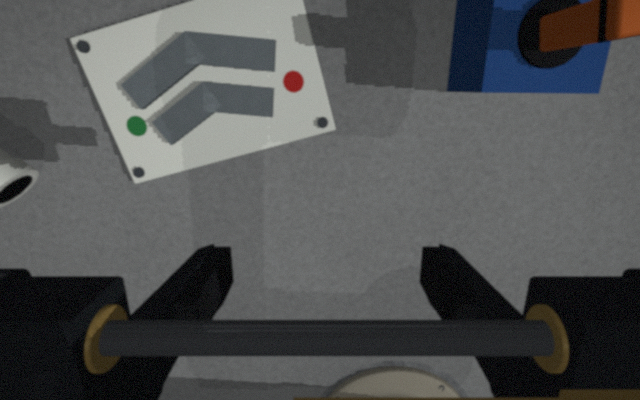

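The wrist picture shows the red dot at (293,81), the green dot at (136,125), and the groove between the grey strips with its bend towards the top. The wrist and top views agree within 1 mm. The probe and stand are at the upper right, so I'll check the groove overlay and move in for a closer look at the probe.

Request:
arm_command([
  [[0.07,0.76,0],0],
  [[0.07,0.76,0],0],
  [[0.07,0.76,0],0],
  [[0.07,0.76,0],0],
  [[0.07,0.76,0],0],
  [[0.07,0.76,0],0],
])

```text
t: 2.35
position: [0.4102, -0.1497, 0.2785]
ee_rot: [-3.133, 0.225, 0.001]
contact_force: [0.6, -0.6, -0.5]
opening: 0.0886
gripper_force: 0.0
```

```bash
python3 - <<'E'
from h import *
from station import optics,status
import pickle
s,i,p,d=pickle.load(open('w1.pkl','rb'))
A=np.array([.5081,.0647]);B=np.array([.487,.242]);m=(A+B)/2;u=(B-A)/np.linalg.norm(B-A);n=np.array([u[1],-u[0]])
C=m+n*np.linalg.norm(B-A)/2*np.tan(np.radians(20));print('bend',C)
big=cv2.resize(p[20:190,60:345],None,fx=2.8,fy=2.8,interpolation=cv2.INTER_CUBIC)[:,:,::-1].copy()
def dr(P,z,col):
    q=((proj(i,np.c_[P,np.full(len(P),z)])-[60,20]+.5)*2.8).astype(int);cv2.polylines(big,[q],False,col,1)
dr(np.array([A,C,B]),.012,(0,0,255))
d1=(C-A)/np.linalg.norm(C-A);d2=(B-C)/np.linalg.norm(B-C);n1=np.array([d1[1],-d1[0]]);n2=np.array([d2[1],-d2[0]])
for o in(-8,8):
    o/=1000;b=C+n*o/np.cos(np.radians(20));dr(np.array([A+20e-3*d1+n1*o,b,B-20e-3*d2+n2*o]),.021,(0,200,0))
cv2.imwrite('pics/ov.png',big)
s=status.observe();i=optics.camera_info('wrist');p,d=optics.camera('wrist')
print(s['t'],s['position'])
pickle.dump((s,i,p,d),open('w2.pkl','wb'));cv2.imwrite('pics/w2.png',p[:,:,::-1])
E
```

```text
bend [0.52981596 0.15718989]
2.35 [ 0.41015029 -0.14969694  0.27854547]
```

View pics/ov.png

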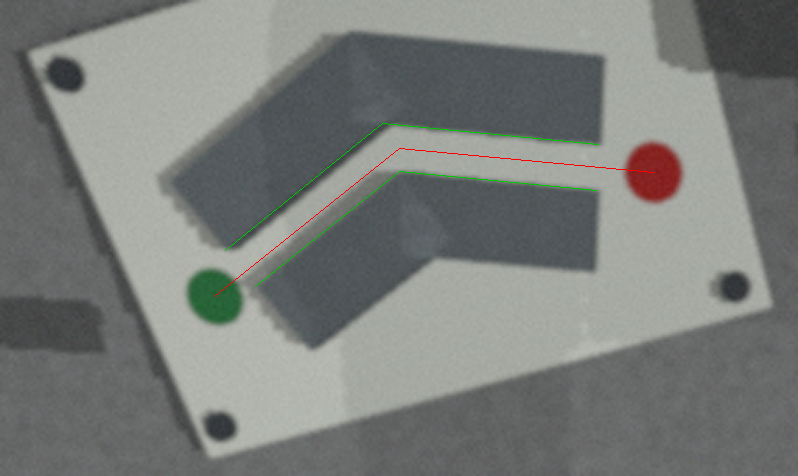

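View pics/w2.png

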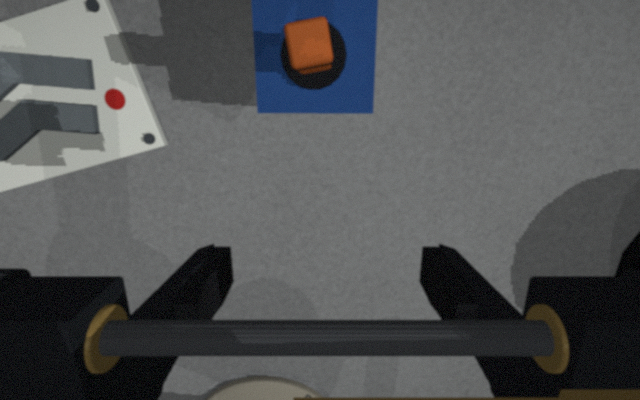

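The overlay fits the groove: the green lines lie on the strip edges. In the second wrist picture the handle's top face is at about (308,43) on the black guard at (314,55), turned slightly relative to the stand. Next I'll measure it precisely.

```bash
python3 - <<'E'
from h import *
import pickle
s,i,p,d=pickle.load(open('w2.pkl','rb'))
h=cv2.cvtColor(p,cv2.COLOR_RGB2HSV);m=mask(p,'orange');sub=h[:100,270:360];mm=m[:100,270:360]>0
v=sub[...,2][mm].astype(np.uint8);t,_=cv2.threshold(v,0,255,cv2.THRESH_OTSU);print('otsu',t)
top=((sub[...,2]>t)&mm).astype(np.uint8)
_,l=blobs(top);top=(l==blobs(top)[0][0][3] if 0 else top)
top=cv2.morphologyEx(top,cv2.MORPH_OPEN,np.ones((3,3),np.uint8))
c=max(cv2.findContours(top,0,2)[0],key=cv2.contourArea)[:,0]+[270,0]
w=onz(i,c,.176)[:,:2]
r=cv2.minAreaRect((w*1000).astype(np.float32));print('top rect mm',r,len(c))
k=(sub[...,2]<45)&(sub[...,1]<140);k=k.astype(np.uint8)
B,l=blobs(k,100);print([(a,cc+[270,0],b) for a,cc,b in B])
# guard: fit ellipse to hull of dark + orange in stand
u=((k>0)|mm).astype(np.uint8);c=max(cv2.findContours(k,0,2)[0],key=cv2.contourArea)
lo=c[:,0][c[:,0,1]>52]+[270,0]  # lower arc
g=onz(i,lo,.096)[:,:2]
(cx,cy),rr=cv2.minEnclosingCircle((g*1000).astype(np.float32));print('guard enc',cx,cy,rr)
A=np.c_[2*g,np.ones(len(g))];x=np.linalg.lstsq(A,(g**2).sum(1),rcond=None)[0];print('guard fit',x[:2],np.sqrt(x[2]+x[0]**2+x[1]**2))
b=mask(p,'blue');B=[q for q in blobs(b)[0]][0];print(B)
c=max(cv2.findContours(b,0,2)[0],key=cv2.contourArea)[:,0];r=cv2.minAreaRect(c.astype(np.float32));print('stand px',r)
e=onz(i,cv2.boxPoints(r),.09);print(e)
E
```

```text
otsu 118.0
top rect mm ((513.3673095703125, -154.22528076171875), (23.843721389770508, 23.7427978515625), 1.898909568786621) 59
[(np.int32(1281), array([317.75956284,  65.48165496]), array([11, 24, 65, 65], dtype=int32))]
guard enc 512.6126708984375 -153.36068725585938 25.85063934326172
guard fit [ 0.50977914 -0.15267666] 0.020992254872267014
(np.int32(9795), array([315.22919857,  56.2676876 ]), array([252,   0, 125, 113], dtype=int32))
stand px ((314.0, 56.0), (112.0, 124.0), 90.0)
[[ 0.56054165 -0.11203839  0.09      ]
 [ 0.54643428 -0.20874406  0.09      ]
 [ 0.46094381 -0.20003492  0.09      ]
 [ 0.47640472 -0.09415823  0.09      ]]
```

Request:
arm_command([
  [[0.41,-0.042,0.1],-0.22],
  [[0.41,-0.042,0.2],-0.22],
  [[0.41,-0.042,0.2],-0.22],
  [[0.41,-0.042,0.2],-0.22],
  [[0.41,-0.042,0.2],-0.22],
])

```text
t: 2.9
position: [0.5135, -0.1515, 0.2292]
ee_rot: [3.141, 0.054, -0.0]
contact_force: [-0.2, -0.2, 1.0]
opening: 0.0881
gripper_force: 0.0
```

```bash
python3 - <<'E'
from h import *
from station import optics,status
s=status.observe();print(s['position'],units(s,[.5134,-.154,.151],-88.1))
i=optics.camera_info('wrist');p,d=optics.camera('wrist');cv2.imwrite('pics/w3.png',p[:,:,::-1])
E
```

```text
[ 0.51348841 -0.15151079  0.22922388] (array([-0.001,  0.01 ,  0.313]), np.float64(0.001), 'yaw now', np.float64(-88.04))
```

View pics/w3.png

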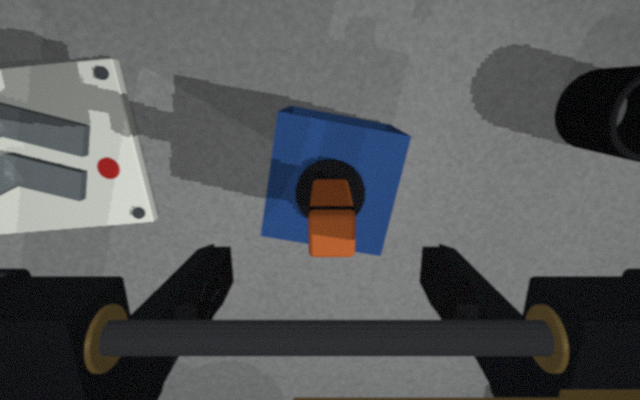

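The handle, about (332,232), is centred between the fingers and square to them. I'll go down and grip.

Request:
arm_command([
  [[0,0.01,0.12],0],
  [[0,0.01,0.22],0],
  [[0,0.01,0.313],0],
  [[0,0.01,0.313],0],
  [[0,0.01,0.313],0],
])

```text
t: 3.45
position: [0.514, -0.1549, 0.1521]
ee_rot: [3.14, 0.052, 0.002]
contact_force: [0.2, -0.0, 1.4]
opening: 0.0883
gripper_force: 0.0
```

Request:
arm_command([
  [[0,0,0],0],
  [[0,0,0],0],
  [[0,0,0],0],
  [[0,0,0],0],
  [[0,0,0],0],
  [[0,0,0],0],
  [[0,0,0],0],
  [[0,0,0],0],
  [[0,0,0],0],
  [[0,0,0],0],
], gripper=0.1, newtons=25)

```text
t: 4.45
position: [0.5139, -0.1546, 0.1504]
ee_rot: [-3.141, -0.052, 0.0]
contact_force: [0.6, 1.2, -0.7]
opening: 0.0259
gripper_force: 25.0
```

Request:
arm_command([
  [[0,0,-0.03],0],
  [[0,0,-0.1],0],
  [[0,0,-0.2],0],
  [[0,0,-0.3],0],
  [[0,0,-0.4],0],
  [[0,0,-0.4],0],
  [[0,0,-0.4],0],
  [[0,0,-0.4],0],
])

```text
t: 5.25
position: [0.5135, -0.1544, 0.2489]
ee_rot: [-3.14, -0.052, 0.004]
contact_force: [-0.5, -0.2, -3.3]
opening: 0.0257
gripper_force: 25.0
```

Request:
arm_command([
  [[0,-0.1,0],0],
  [[0,-0.25,0],0],
  [[0.007,-0.4,0],0],
  [[0.007,-0.55,0],0],
  [[0.007,-0.7,0],0],
  [[0.007,-0.82,0],0],
  [[0.007,-0.87,0],0],
  [[0.007,-0.877,0],0],
  [[0.007,-0.877,0],0],
  [[0.007,-0.877,0],0],
])

```text
t: 6.25
position: [0.5086, 0.0633, 0.2502]
ee_rot: [3.141, 0.05, -0.001]
contact_force: [0.9, 0.3, -2.9]
opening: 0.0256
gripper_force: 25.0
```

```bash
python3 - <<'E'
from h import *
from station import optics,status
import pickle
s=status.observe();print(s['t'],s['position'],s['contact_force'],units(s,[.5081,.0647,.25]))
out={}
for n in('side','wrist','top'):
    i=optics.camera_info(n);p,d=optics.camera(n);out[n]=(i,p,d)
    M=R.from_rotvec(s['ee_rot']).as_matrix()
    print(n,proj(i,[s['position']+M@[0,0,z] for z in(0,.0604,.1304)]).round(1).tolist())
pickle.dump((s,out),open('g1.pkl','wb'))
p=out['side'][1];c=proj(out['side'][0],s['position'])[0].astype(int)
a=p[max(c[1]-30,0):c[1]+90,c[0]-60:c[0]+60];a=cv2.resize(a,(480,480),interpolation=cv2.INTER_CUBIC)
b=cv2.resize(out['wrist'][1][:300,170:490],None,fx=1,fy=1);b=cv2.copyMakeBorder(b,0,180,0,0,0)
cv2.imwrite('pics/g1.png',np.hstack([a,b])[:,:,::-1]);print('side crop origin',c-[60,30])
E
```

```text
6.25 [0.50856373 0.06334708 0.25015759] [ 0.85422522  0.30358637 -2.92407912] (array([-0.002, -0.005,  0.001]), 0, 'yaw now', np.float64(-88.18))
side [[276.5, 165.9], [277.8, 179.5], [279.1, 194.2]]
wrist [[328.3, 292.6], [327.6, 232.5], [327.2, 195.8]]
top [[292.5, 225.1], [294.1, 225.2], [295.7, 225.3]]
side crop origin [216 135]
```

View pics/g1.png

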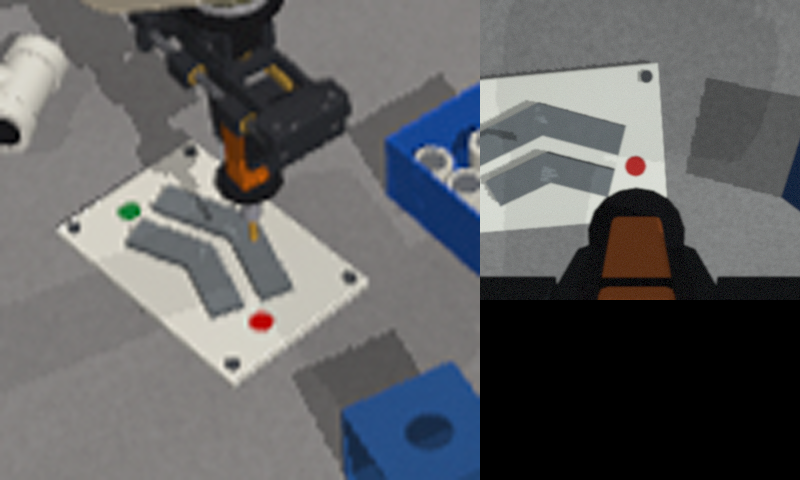

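The side crop shows the brass tip at about full-image (279,195), where the model predicts it (279.1,194.2), and the guard is level. I'll check the guard's fore-aft offset and find the now empty stand hole.

```bash
python3 - <<'E'
from h import *
import pickle
s,o=pickle.load(open('g1.pkl','rb'));M=R.from_rotvec(s['ee_rot']).as_matrix()
i,p,d=o['wrist'];g=cv2.cvtColor(p,cv2.COLOR_RGB2GRAY)
for col in(322,327,332):
    y=g[150:230,col].astype(int);k=np.argmin(np.diff(y));print(col,'edge row',150.5+k)
for z in(.0544,.0604):
    a=np.linspace(0,2*np.pi,200);q=proj(i,[s['position']+M@[.027*np.cos(t),.027*np.sin(t),z] for t in a]);print(z,'min row',q[:,1].min(),'cols',q[:,0].min(),q[:,0].max())
print('px per mm',(proj(i,s['position']+M@[.028,0,.0544])-proj(i,s['position']+M@[.027,0,.0544])))
for n in('top','side'):
    i,p,d=o[n];c=proj(i,[.518,-.1535,.09])[0].astype(int);h=cv2.cvtColor(p,cv2.COLOR_RGB2HSV)
    v=cv2.GaussianBlur(h[...,2],(0,0),.7);x0,y0=c-[12,12];w=v[y0:y0+24,x0:x0+24];lid=np.median(w)
    B,l=blobs((w<lid*.75).astype(np.uint8),20);print(n,c,lid)
    for a,cc,b in B: print(a,cc+[x0,y0],b,onz(i,cc+[x0,y0],.09))
E
```

```text
322 edge row 188.5
327 edge row 187.5
332 edge row 188.5
0.0544 min row 189.3618983437023 cols 278.201640105662 377.10359738639795
0.0604 min row 186.2739247349951 cols 279.5943406800485 375.60457010074583
px per mm [[-7.93268841e-04 -1.84070980e+00]]
top [378 224] 116.0
37 [379.89189189 220.78378378] [ 9  7 10  5] [[ 0.52687539 -0.15820244  0.09      ]]
side [322 241] 135.0
76 [322.75       242.47368421] [ 7 10 12  8] [[ 0.51568792 -0.15784735  0.09      ]]
```

Request:
arm_command([
  [[0,-0.003,0.08],0],
  [[0,-0.005,0.18],0],
  [[0,-0.005,0.28],0],
  [[0,-0.005,0.35],0],
  [[0,-0.005,0.39],0],
  [[0,-0.005,0.41],0],
  [[0,-0.005,0.41],0],
  [[0,-0.005,0.41],0],
  [[0,-0.005,0.41],0],
])

```text
t: 7.3
position: [0.5088, 0.0657, 0.1487]
ee_rot: [3.141, 0.052, 0.002]
contact_force: [-0.4, 0.1, -2.9]
opening: 0.0259
gripper_force: 25.0
```

```bash
cat > st.py <<'E'
from h import *
from station import status
import sys
s=status.observe();M=R.from_rotvec(s['ee_rot']).as_matrix()
print(s['t'],s['position'].round(4),s['contact_force'].round(2),'tilt',M[:,2].round(4),units(s,[float(v) for v in sys.argv[1:4]]))
E
python3 st.py .5085 .0647 .1384
```

```text
7.3 [0.5088 0.0657 0.1487] [-0.37  0.08 -2.9 ] tilt [ 1.5e-03 -1.0e-04 -1.0e+00] (array([-0.001,  0.004,  0.041]), 0, 'yaw now', np.float64(-88.1))
```

Request:
arm_command([
  [[0,0.002,0.01],0],
  [[0,0.002,0.017],0],
  [[0,0.002,0.024],0],
  [[0,0.002,0.03],0],
  [[0,0.002,0.035],0],
  [[0,0.002,0.04],0],
  [[0,0.002,0.04],0],
  [[0,0.002,0.04],0],
  [[0,0.002,0.04],0],
  [[0,0.002,0.04],0],
])

```text
t: 8.3
position: [0.5085, 0.0652, 0.1381]
ee_rot: [-3.141, -0.052, -0.0]
contact_force: [0.9, -0.5, -0.7]
opening: 0.0258
gripper_force: 25.0
```

```bash
python3 st.py .5085 .0647 .1384; sleep 0; python3 - <<'E'
from h import *
from station import optics,status
i=optics.camera_info('side')
p,d=optics.camera('side');c=proj(i,[.508,.065,.05])[0].astype(int);x,y=c-[40,35]
cv2.imwrite('pics/s2.png',cv2.resize(p[y:y+70,x:x+80],None,fx=8,fy=8,interpolation=cv2.INTER_CUBIC)[:,:,::-1]);print(x,y,proj(i,[[.508,.0647,.012],[.508,.0647,.078]]))
s=status.observe();print(s['position'],s['contact_force'])
E
```

```text
8.3 [0.5085 0.0652 0.1381] [ 0.88 -0.52 -0.69] tilt [ 2.e-04  0.e+00 -1.e+00] (array([ 0.   ,  0.002, -0.001]), 0, 'yaw now', np.float64(-88.1))
239 172 [[280.68465773 214.655551  ]
 [279.52751721 202.26866921]]
[0.50847486 0.0652351  0.13805085] [ 0.21357345 -0.9817811  -1.59959524]
```

View pics/s2.png

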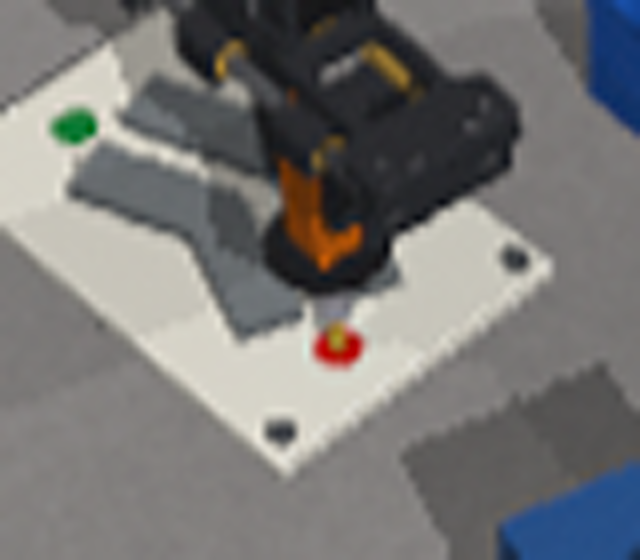

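The tip is on the red dot, at about (338,345) in the crop, and the contact force is light at about 2 N. I'll start the slide at about 3 cm/s.

Request:
arm_command([
  [[0.0015,-0.005,0],0],
  [[0.0045,-0.016,0],0],
  [[0.0075,-0.027,0],0],
  [[0.0105,-0.038,0],0],
  [[0.0135,-0.049,0],0],
  [[0.0165,-0.06,0],0],
  [[0.0195,-0.071,0],0],
  [[0.0225,-0.082,0],0],
  [[0.0255,-0.093,0],0],
  [[0.028,-0.104,0],0],
  [[0.031,-0.115,0],0],
  [[0.034,-0.126,0],0],
])

```text
t: 9.55
position: [0.5159, 0.0972, 0.138]
ee_rot: [-3.141, -0.052, -0.0]
contact_force: [-0.8, -2.0, 1.0]
opening: 0.0255
gripper_force: 25.0
```

```bash
python3 st.py .5303 .1572 .138
```

```text
9.55 [0.5159 0.0972 0.138 ] [-0.83 -2.04  1.05] tilt [ 0.  0. -1.] (array([ 0.065, -0.238, -0.   ]), 0, 'yaw now', np.float64(-88.1))
```

Request:
arm_command([
  [[0.003,-0.011,0],0],
  [[0.006,-0.022,0],0],
  [[0.009,-0.033,0],0],
  [[0.012,-0.044,0],0],
  [[0.015,-0.055,0],0],
  [[0.018,-0.066,0],0],
  [[0.021,-0.077,0],0],
  [[0.024,-0.088,0],0],
  [[0.027,-0.099,0],0],
  [[0.03,-0.11,0],0],
  [[0.033,-0.121,0],0],
  [[0.036,-0.132,0],0],
])

```text
t: 10.75
position: [0.5238, 0.1305, 0.138]
ee_rot: [-3.141, -0.052, 0.0]
contact_force: [-0.4, -1.2, 1.0]
opening: 0.0259
gripper_force: 25.0
```

```bash
python3 st.py .5303 .1572 .138
```

```text
10.75 [0.5238 0.1305 0.138 ] [-0.37 -1.22  1.  ] tilt [-0.  0. -1.] (array([ 0.029, -0.106, -0.   ]), 0, 'yaw now', np.float64(-88.1))
```

Request:
arm_command([
  [[0.003,-0.011,0],0],
  [[0.006,-0.022,0],0],
  [[0.009,-0.033,0],0],
  [[0.012,-0.044,0],0],
  [[0.015,-0.055,0],0],
  [[0.018,-0.066,0],0],
  [[0.021,-0.077,0],0],
  [[0.024,-0.088,0],0],
  [[0.027,-0.099,0],0],
  [[0.029,-0.106,0],0],
  [[0.029,-0.106,0],0],
  [[0.029,-0.106,0],0],
])

```text
t: 11.95
position: [0.5302, 0.1574, 0.138]
ee_rot: [-3.14, -0.052, -0.001]
contact_force: [0.2, 1.4, -0.2]
opening: 0.0257
gripper_force: 25.0
```

```bash
python3 st.py .4875 .242 .138
```

```text
11.95 [0.5302 0.1574 0.138 ] [ 0.23  1.36 -0.17] tilt [ 4.e-04  9.e-04 -1.e+00] (array([-0.16 , -0.344,  0.   ]), 0, 'yaw now', np.float64(-88.12))
```

Request:
arm_command([
  [[-0.0025,-0.0054,0],0],
  [[-0.0075,-0.0161,0],0],
  [[-0.0125,-0.0269,0],0],
  [[-0.0175,-0.0376,0],0],
  [[-0.0225,-0.0484,0],0],
  [[-0.0275,-0.0591,0],0],
  [[-0.0325,-0.0699,0],0],
  [[-0.0375,-0.0806,0],0],
  [[-0.0425,-0.0914,0],0],
  [[-0.0475,-0.1021,0],0],
  [[-0.0525,-0.1129,0],0],
  [[-0.0575,-0.1236,0],0],
])

```text
t: 13.15
position: [0.5146, 0.1876, 0.138]
ee_rot: [3.141, 0.052, 0.0]
contact_force: [-0.6, -1.3, 0.6]
opening: 0.026
gripper_force: 25.0
```

```bash
python3 st.py .4875 .242 .138
```

```text
13.15 [0.5146 0.1876 0.138 ] [-0.64 -1.31  0.63] tilt [ 0. -0. -1.] (array([-0.101, -0.221, -0.   ]), 0, 'yaw now', np.float64(-88.1))
```

Request:
arm_command([
  [[-0.005,-0.011,0],0],
  [[-0.01,-0.022,0],0],
  [[-0.015,-0.033,0],0],
  [[-0.02,-0.044,0],0],
  [[-0.025,-0.055,0],0],
  [[-0.03,-0.066,0],0],
  [[-0.035,-0.077,0],0],
  [[-0.04,-0.088,0],0],
  [[-0.045,-0.099,0],0],
  [[-0.05,-0.11,0],0],
  [[-0.055,-0.121,0],0],
  [[-0.06,-0.132,0],0],
])

```text
t: 14.35
position: [0.4986, 0.2201, 0.138]
ee_rot: [3.141, 0.052, -0.0]
contact_force: [1.1, -2.1, -0.4]
opening: 0.0259
gripper_force: 25.0
```

```bash
python3 st.py .4875 .242 .138
```

```text
14.35 [0.4986 0.2201 0.138 ] [ 1.12 -2.05 -0.43] tilt [-1.e-04 -0.e+00 -1.e+00] (array([-0.041, -0.089, -0.   ]), 0, 'yaw now', np.float64(-88.1))
```

Request:
arm_command([
  [[-0.005,-0.011,0],0],
  [[-0.01,-0.022,0],0],
  [[-0.015,-0.033,0],0],
  [[-0.02,-0.044,0],0],
  [[-0.025,-0.055,0],0],
  [[-0.03,-0.066,0],0],
  [[-0.035,-0.077,0],0],
  [[-0.041,-0.088,0],0],
  [[-0.041,-0.088,0],0],
  [[-0.041,-0.088,0],0],
  [[-0.041,-0.088,0],0],
])

```text
t: 15.45
position: [0.4875, 0.2418, 0.1379]
ee_rot: [-3.141, -0.052, 0.001]
contact_force: [-0.8, 2.1, -0.3]
opening: 0.0256
gripper_force: 25.0
```

```bash
python3 - <<'E'
from h import *
from station import optics,status
i=optics.camera_info('side');s=status.observe();print(s['t'],s['position'],s['contact_force'],s['opening'],units(s,[.516,-.155,.25]))
p,d=optics.camera('side');x,y=proj(i,[.487,.242,.05])[0].astype(int)-[40,35]
cv2.imwrite('pics/s3.png',cv2.resize(p[y:y+70,x:x+80],None,fx=8,fy=8,interpolation=cv2.INTER_CUBIC)[:,:,::-1])
E
```

```text
15.45 [0.48752138 0.24178728 0.137943  ] [-0.78011434  2.14803033 -0.34268385] 0.025643772338497236 (array([ 0.061,  1.59 , -0.449]), 0, 'yaw now', np.float64(-88.11))
```

View pics/s3.png

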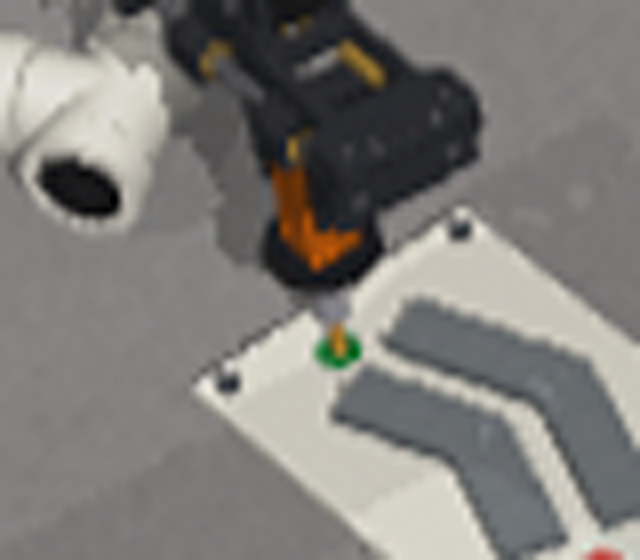

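The tip is on the green dot at about (338,350). I'll lift and carry the probe back to the stand.

Request:
arm_command([
  [[0,0,-0.03],0],
  [[0,0,-0.1],0],
  [[0,0,-0.2],0],
  [[0,0,-0.3],0],
  [[0,0,-0.4],0],
  [[0,0,-0.45],0],
  [[0,0,-0.45],0],
  [[0,0,-0.45],0],
])

```text
t: 16.3
position: [0.4874, 0.2414, 0.2494]
ee_rot: [3.141, 0.052, -0.003]
contact_force: [-0.5, 0.8, -2.7]
opening: 0.0257
gripper_force: 25.0
```

Request:
arm_command([
  [[0.005,0.1,0],0],
  [[0.01,0.22,0],0],
  [[0.015,0.36,0],0],
  [[0.02,0.5,0],0],
  [[0.025,0.64,0],0],
  [[0.03,0.74,0],0],
  [[0.03,0.8,0],0],
  [[0.03,0.8,0],0],
])

```text
t: 17.1
position: [0.5015, 0.0404, 0.2491]
ee_rot: [-3.141, -0.048, 0.004]
contact_force: [0.2, 0.7, -2.7]
opening: 0.0258
gripper_force: 25.0
```

Request:
arm_command([
  [[0.005,0.1,0],0],
  [[0.01,0.22,0],0],
  [[0.015,0.36,0],0],
  [[0.02,0.5,0],0],
  [[0.025,0.64,0],0],
  [[0.03,0.74,0],0],
  [[0.03,0.79,0],0],
  [[0.03,0.79,0],0],
  [[0.03,0.79,0],0],
])

```text
t: 18.0
position: [0.5158, -0.154, 0.2501]
ee_rot: [-3.14, -0.053, 0.001]
contact_force: [-0.6, -1.2, -2.6]
opening: 0.0253
gripper_force: 25.0
```

```bash
python3 - <<'E'
from h import *
from station import optics,status
s=status.observe();print(s['t'],s['position'],s['contact_force'],units(s,[.516,-.155,.1504]))
i=optics.camera_info('side');p,d=optics.camera('side');x,y=proj(i,[.516,-.155,.1])[0].astype(int)-[40,35]
M=R.from_rotvec(s['ee_rot']).as_matrix()
print((proj(i,[s['position']+M@[0,0,.1304],[.516,-.155,.09]])-[x,y])*8)
cv2.imwrite('pics/s4.png',cv2.resize(p[y:y+70,x:x+80],None,fx=8,fy=8,interpolation=cv2.INTER_CUBIC)[:,:,::-1])
E
```

```text
18.0 [ 0.51583487 -0.15396972  0.25010783] [-0.58068199 -1.16880515 -2.56611417] (array([0.001, 0.005, 0.399]), 0, 'yaw now', np.float64(-88.06))
[[320.46927538 255.35388941]
 [322.05064785 302.5626602 ]]
```

View pics/s4.png

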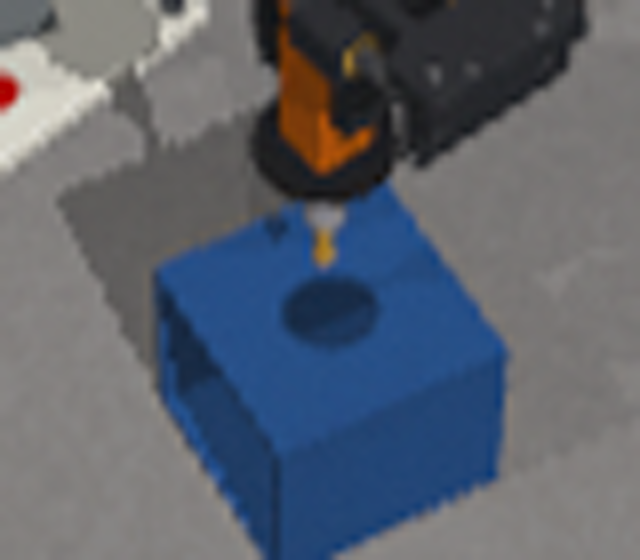

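The tip at (324,265) is in line with the hole centre at (330,312), allowing for the height difference. I'll lower it.

Request:
arm_command([
  [[0.002,0.006,0.05],0],
  [[0.002,0.006,0.12],0],
  [[0.002,0.006,0.2],0],
  [[0.002,0.006,0.27],0],
  [[0.002,0.006,0.33],0],
  [[0.002,0.006,0.36],0],
  [[0.002,0.006,0.375],0],
  [[0.002,0.006,0.375],0],
  [[0.002,0.006,0.375],0],
])

```text
t: 18.95
position: [0.5166, -0.1567, 0.1573]
ee_rot: [3.141, 0.052, 0.001]
contact_force: [0.2, 0.3, -2.9]
opening: 0.0257
gripper_force: 25.0
```

```bash
python3 st.py .516 -.156 .1504
```

```text
18.95 [ 0.5166 -0.1567  0.1573] [ 0.22  0.28 -2.89] tilt [ 9.e-04 -5.e-04 -1.e+00] (array([-0.003, -0.003,  0.027]), 0, 'yaw now', np.float64(-88.09))
```

Request:
arm_command([
  [[0,0,0.005],0],
  [[0,0,0.01],0],
  [[0,0,0.014],0],
  [[0,0,0.018],0],
  [[0,0,0.021],0],
  [[0,0,0.023],0],
  [[0,0,0.025],0],
  [[0,0,0.025],0],
  [[0,0,0.025],0],
  [[0,0,0.025],0],
])

```text
t: 19.95
position: [0.5164, -0.1567, 0.1505]
ee_rot: [3.141, 0.052, 0.0]
contact_force: [-0.9, 0.6, -3.4]
opening: 0.0257
gripper_force: 25.0
```

```bash
python3 st.py .516 -.156 .1504
```

```text
19.95 [ 0.5164 -0.1567  0.1505] [-0.92  0.56 -3.45] tilt [ 0. -0. -1.] (array([-0.001, -0.003,  0.   ]), 0, 'yaw now', np.float64(-88.1))
```

Request:
arm_command([
  [[0,0,0.001],0],
  [[0,0,0.002],0],
  [[0,0,0.003],0],
  [[0,0,0.003],0],
  [[0,0,0.003],0],
])

```text
t: 20.45
position: [0.5165, -0.1567, 0.1504]
ee_rot: [3.141, 0.052, 0.001]
contact_force: [-3.1, 1.1, 5.6]
opening: 0.0258
gripper_force: 25.0
```

```bash
python3 st.py .516 -.156 .1504
```

```text
20.45 [ 0.5165 -0.1567  0.1504] [-3.1   1.07  5.58] tilt [ 4.e-04 -3.e-04 -1.e+00] (array([-0.002, -0.003, -0.   ]), 0, 'yaw now', np.float64(-88.09))
```

Seated. I'll ease off slightly, open, and withdraw.

Request:
arm_command([
  [[0,0,-0.002],0],
  [[0,0,-0.002],0],
  [[0,0,-0.002],0],
])

```text
t: 20.75
position: [0.5165, -0.1567, 0.1504]
ee_rot: [3.141, 0.052, 0.0]
contact_force: [-1.6, 1.4, 3.3]
opening: 0.026
gripper_force: 25.0
```

Request:
arm_command([
  [[0,0,0],0],
  [[0,0,0],0],
  [[0,0,0],0],
  [[0,0,0],0],
  [[0,0,0],0],
  [[0,0,0],0],
  [[0,0,0],0],
  [[0,0,0],0],
], gripper=0.9)

```text
t: 21.55
position: [0.5164, -0.1567, 0.1502]
ee_rot: [-3.141, -0.052, -0.0]
contact_force: [-0.0, 0.6, -0.4]
opening: 0.0794
gripper_force: 0.0
```

Request:
arm_command([
  [[0,0,-0.04],0],
  [[0,0,-0.12],0],
  [[0,0,-0.25],0],
  [[0,0,-0.4],0],
  [[0,0,-0.5],0],
  [[-0.1,0,-0.5],0],
  [[-0.25,0,-0.5],0],
  [[-0.4,0,-0.5],0],
  [[-0.4,0,-0.5],0],
  [[-0.4,0,-0.5],0],
])

```text
t: 22.55
position: [0.4166, -0.1603, 0.2763]
ee_rot: [3.14, 0.051, 0.003]
contact_force: [0.0, -0.4, -0.5]
opening: 0.0792
gripper_force: 0.0
```

```bash
python3 - <<'E'
from h import *
from station import optics,status
s=status.observe();print(s['t'],s['position'],s['contact_force'],s['opening'],abs(s['joint_velocities']).max())
i=optics.camera_info('wrist');p,d=optics.camera('wrist')
cv2.imwrite('pics/w5.png',p[:,:,::-1])
print(proj(i,[[.5165,-.1567,.096],[.5165,-.1567,.176]]))
E
```

```text
22.55 [ 0.41657172 -0.16025028  0.27628077] [ 0.00341786 -0.44360648 -0.54364379] 0.07918721904309273 0.034264871237663565
[[326.17486186  58.99125309]
 [326.46177976  47.94981017]]
```

View pics/w5.png

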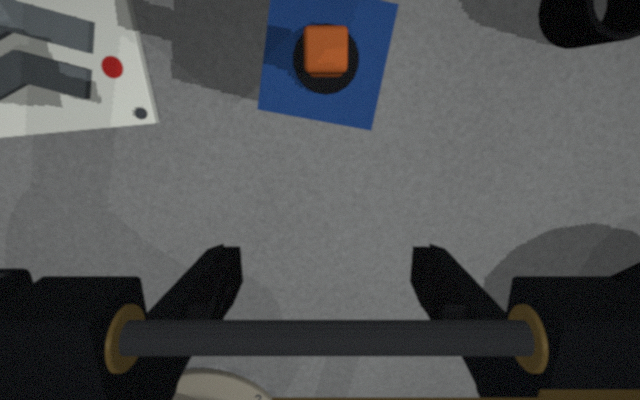

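The probe stands upright with its guard flat on the stand at (326,58) and the handle top at (326,49), as predicted.

```bash
python3 -c "
from station import robot
print(robot.job_done())"
```

```text
the job is handed in; nothing more can be done
None
```

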